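# Prise the coffee tin open with the scoop's handle, then turn the scoop round and put it in

### The job

Take the coffee scoop from under the cup rack by its bowl and, with the tip of its handle, prise up the tin's lid by the lip in front and fold it right back so that it stays open, keeping your fingers off the tin. Lay the scoop down on the ledge, let go, take it again by the handle and gently put it bowl-first into the tin, the bowl inside and the handle resting out over the front edge. Leave the tin standing where it is and do not disturb the cups, the grinder or the tamper.

Things in the scene. Friction and masses are not known exactly. Their poses are not given: they have to be found in the camera images.
- scoop_bowl (a point): Centre of the bowl (49 mm across, 34 mm tall, upright walls), 17 mm above its flat underside, of a stainless coffee scoop, 200 mm long, 150 g, lying mouth up. x runs from bowl along the handle to its tip, z up. It balances about 30 mm from this point. At the start the bowl lies about 75 mm in front of the rack's front, the handle under the rack.
- scoop_grip (a point): Mid-thickness of the scoop's flat steel handle (16 mm wide, 5 mm thick), 110 mm from the bowl's centre, 17.5 mm above the ledge when the scoop lies on it. The handle leaves the bowl level, its middle 30.5 mm above the underside, until 52 mm from the bowl's centre, then slopes straight down to its tip.
- scoop_tail (a point): The rounded tip of the scoop's handle, 176 mm from the bowl's centre, 3.5 mm above the level of the bowl's underside (handle 16 mm wide, 5 mm thick here). The scoop lies on its bowl and this tip.
- tin: Low rectangular tin, loose on the ledge, 0.53 kg with lid. Origin at the centre of its underside, z up, -x its front (the side with the lip), +x its hinge side. Base 110 mm (x) by 130 mm (y), open-topped, edge 40 mm high, walls and floor 3 mm, empty. Hinge line along y at x = +57.5 mm, 38 mm up. 50 mm tall with the lid closed.
- tin_lid (a joint): Angle of the tin's lid (80 g, light friction): 0 closed, 1.57 upright, 1.95 folded right back on its stop. It falls shut from below about 1.2 and falls back from above about 1.7; between, it may stay. The lid reaches 116 mm from the hinge to its front skirt, which hangs to 34 mm above the ledge when closed.
- tin_lip (a point): Middle of the underside of the thumb lip on the lid's front lower edge, 34 mm above the ledge when closed. The lip is 44 mm wide, 3 mm thick, stands 14 mm out from the lid's front (this point is half-way out, 123 mm from the hinge line) and is free from below. Moves with the lid.
- rack: Wire cup rack fixed on the ledge, 180 mm deep (x) by 230 mm wide (y) by 95 mm tall, its origin at the centre of its underside, -x its front. Open in front and behind, 88 mm clear beneath its wires.
- cup_a: Blue glazed espresso cup with a handle, 62 mm wide, 56 mm tall, standing loose on top of the rack. Origin at the centre of its underside.
- cup_b: Second blue espresso cup like the first, also on the rack. Origin at the centre of its underside.
- tamper: Stainless tamper standing on its base on the ledge to one side, 58 mm wide, 93 mm tall. Origin at the centre of its underside.
- grinder: Slim hand coffee grinder standing on the ledge to the other side, 56 mm wide, 188 mm tall, its crank folded down one side and reaching 77 mm from its axis. Origin at the centre of its underside.
Mind the look-alikes: they are no part of the job. What is shaped like the part that bears scoop_bowl but red or yellow is not meant. Leave any orange look-alike of the tin alone.

How it is judged (in metres and radians):
On the way, in this order (a step that is already met when the one before it is completed fails the run):
1. the scoop's handle tip, under the lip, has raised the lid by at least 0.4 rad (value of joint tin_lid above 0.4 rad and distance between scoop_tail and tin_lip below 0.08 m), for 0.05 s.
2. the lid stays open past upright and the scoop lies flat on the ledge, clear of the tin, let go (value of joint tin_lid above 1.5 rad and height (world z) of scoop_bowl below 0.03 m and angle between scoop_bowl's own z axis and vertical below 0.2 rad and contact force between scoop and the fingers below 0.1 N and contact force between scoop and tin below 0.1 N and linear speed of scoop below 0.03 m/s), for 0.2 s.
At the end, for the whole second after the job is handed in: Tin within 40 mm of its start, lid over 1.5 rad; scoop let go and at rest, bowl inside the tin, mouth up (within 0.6 rad), its centre within 40 mm (x) and 50 mm (y) of the tin's and under 35 mm high; handle out over the front edge, tip over 100 mm in front of the tin's centre and 20 mm up (value of joint tin_lid above 1.5 rad and x of scoop_bowl in the frame of tin between -0.04 and 0.04 m and y of scoop_bowl in the frame of tin between -0.05 and 0.05 m and z of scoop_bowl in the frame of tin below 0.035 m and angle between scoop_bowl's own z axis and vertical below 0.6 rad and x of scoop_tail in the frame of tin below -0.1 m and height (world z) of scoop_tail above 0.02 m and contact force between scoop and the fingers below 0.1 N and linear speed of scoop below 0.03 m/s and linear speed of tin below 0.02 m/s and distance of tin from where it was at the start of the episode below 0.04 m); the robot touches nothing.
It fails at once if the fingers or the arm touch the tin or its lid (contact force between any of the fingers, the arm and tin above 0.5 N).
It fails at once if the scoop is dropped on the tin or strikes it hard (over 30 N) (contact force between scoop and tin above 30 N).
It fails at once if the tin is tipped or shifted by more than 40 mm (angle between tin's own z axis and vertical above 0.25 rad or distance of tin from where it was at the start of the episode above 0.04 m).
It fails at once if a cup, the tamper or the grinder is moved by more than 20 mm or knocked over (distance of any of cup_a, cup_b, tamper, grinder from where it was at the start of the episode above 0.02 m or angle between any of cup_a, cup_b, tamper, grinder's own z axis and vertical above 0.3 rad).
It also fails if it takes over 72 s, if anything falls off the work surface, if the arm or the gripper's body presses on something with over 40 N, if the wrist force passes 120 N, or if a joint passes its speed limit or range.

### The arm

A 6-joint arm with a two-finger parallel gripper is mounted at the origin on the work surface. World frame = base frame: x ahead of the robot, y to its left, z up, the work surface at z = 0. Lengths are in m, angles in degrees, forces in N, time in s.
With the tool pointing down it reaches from about 0.275 to 0.775 m from the base axis. Payload 14.6 kg.
Tool frame: the origin (TCP) lies between the finger pads; the fingertips stand 25 mm ahead of it and the grasp point (between the pads) lies 6 mm ahead of it (arm.tip_extent is the distance from the TCP to the fingertips, in m); z points along the fingers, y is the line along which they close (so a half turn about z gives the same grasp; the last joint's range is limited). The gripper opens to 85 mm and grips with 20 to 120 N. Pads are 22 mm wide; open, the fingers measure 114 mm over their backs; the gripper's body (76 mm by 85 mm) begins 54 mm behind the grasp point. The pads swing forward as they close: fully open they stand 13 mm farther back than shut.
Start: joints at [-78.971, 15.075, -2.767, 72.158, 0, 81.102], TCP at [0.179, -0.494, 0.256] pointing down, gripper open.
Joint ranges: [-151.79, 151.79], [-50.71, 97.33], [-67.44, 78.34], [-121.81, 120.89], [-77.56, 73.72], [-180, 180]. Speed limits (degrees/s): [108.29, 108.29, 147.25, 159.86, 180, 180].

### API

Orientations are given as a 3x3 rotation matrix whose columns are the frame's x, y, z axes.
In Python, from rig import arm, hand, kin, sense, read_camera, job gives the robot as it stands. Calls block until the motion is done:
- arm.movep(position, orientation): joint-space move of the TCP to a pose.
- arm.move_l(position, orientation=None, vel=0.15): straight line of the TCP; orientation=None keeps the orientation; vel is the mean speed in m/s.
- arm.movej(angles): joint-space move.
- hand.ungrasp() and hand.close(effort=None): open the fingers fully, or close them until they stop; effort is the grip in N (None keeps the last).
- arm.wait(seconds).
- kin.inverse_kinematics(position, orientation): joint angles nearest the present ones, or None.
- sense(): the state.
- read_camera(name): name is "scene" or "top" or "wrist"; returns a dict with "color" (480x640x3 uint8, red, green, blue), "K" (3x3 intrinsics, pixels), "origin" and "orientation" of the camera in the world; the wrist camera has in their place "mount" (4x4, takes a point from camera to tool coordinates, whose origin is the TCP and whose axes are the flange's). Camera axes: x right, y down, z forward; pixel columns grow to the right and rows downward; lengths in m; the calibration is good to about 2 mm. A picture is of the moment at which its call begins: read the wrist's pose just before it. There is no depth.
A pose or a line that the arm cannot do raises arm.PlanningError and nothing moves.
- job.sign_off(): hands the job in; it is judged then, once.
The state is a dict: "t": time; "q": joint angles; "dq": joint speeds; "tau": joint torques, N m; "eef_pos": TCP position; "ee_rot": TCP orientation; "ft_force": force on the tool from outside, world axes, zero at the start; "ft_torque": the same for the moment, N m; "finger_gap": opening from 0.0 (shut) to 1.0 (fully open); "gripper_force": force on a finger pad.
Only numpy, scipy, OpenCV 4.12 (cv2) and the standard library are available. Lean on these libraries where they do the work, as an engineer would, in place of code of your own. Each camera call takes 0.05 s, during which the arm holds its last target. There are 200 camera calls.

## Working session

There is one attempt and no reset: what is moved stays moved. The work goes in short steps, each a Python script; the robot and the scene stay as the last script left them, time stands still between calls to the robot, and variables do not carry over. Pictures are saved under pics/ and viewed, at most 10 in all, crops included, and the job is handed in when it is done.

```bash
ls; mkdir -p pics; python3 - <<'E'
from rig import arm, hand, kin, sense, read_camera, job
import cv2,numpy as np
for n in ("scene","top"):
    c=read_camera(n); cv2.imwrite(f"pics/{n}0.png",c["color"][:,:,::-1])
    print(n,c["K"],c["origin"],c["orientation"])
print(sense()["t"],arm.tip_extent)
print(read_camera("wrist")["mount"])
E
```

```text
pics
scene [[493.00560585   0.         315.25907052]
 [  0.         493.00560585 244.12840669]
 [  0.           0.           1.        ]] [1.1221089  0.67260896 0.83785276] [[-0.73757201  0.4254792  -0.5243615 ]
 [ 0.67525961  0.46871361 -0.56950155]
 [ 0.00346431 -0.77412854 -0.63301896]]
top [[623.18021133   0.         318.30156639]
 [  0.         623.18021133 250.83332681]
 [  0.           0.           1.        ]] [ 2.85727027e-01 -1.27839876e-03  1.68953966e+00] [[ 0.02539429 -0.99182473  0.12505533]
 [-0.99958795 -0.02686706 -0.01010426]
 [ 0.01338152 -0.12474721 -0.99209832]]
0.1 0.025
[[-9.41161826e-04 -9.57683819e-01 -2.87820808e-01  7.38537951e-02]
 [ 9.99999550e-01 -9.36455592e-04 -1.54029983e-04  5.87985937e-04]
 [-1.22019382e-04 -2.87820823e-01  9.57684269e-01 -1.17381066e-01]
 [ 0.00000000e+00  0.00000000e+00  0.00000000e+00  1.00000000e+00]]
```

View pics/scene0.png

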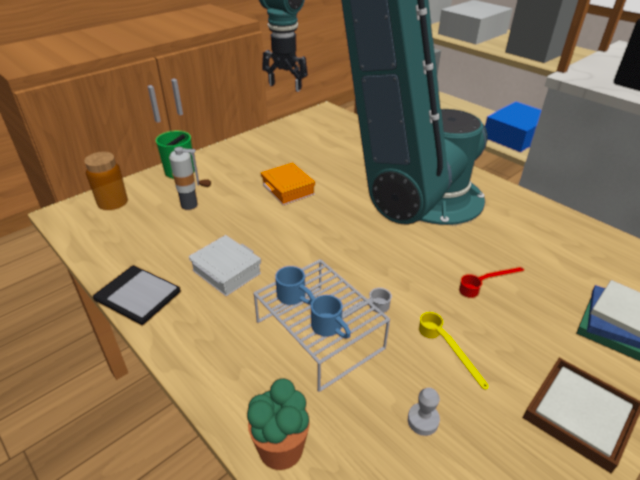

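View pics/top0.png

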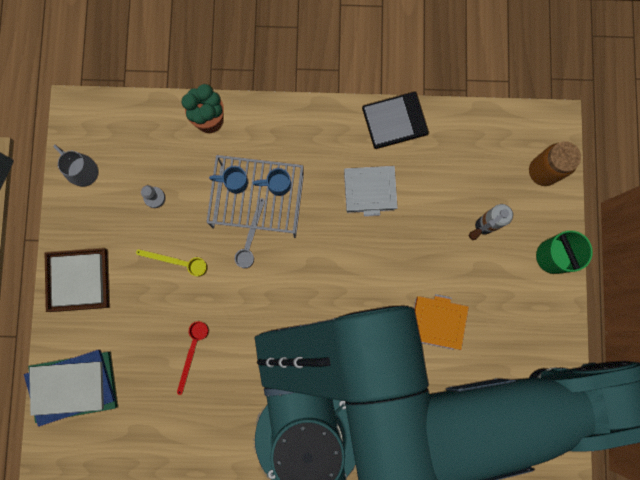

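The top picture shows three scoops: grey (245,259) with its handle under the rack, yellow (198,267) and red (199,331). It also shows two tins: grey (371,188) with its lip at (372,212), and orange (441,322). By the description I choose the grey scoop and the grey tin, and I check both in one close crop.

```bash
python3 - <<'E'
import cv2
im=cv2.imread("pics/top0.png")[145:280,200:410]
cv2.imwrite("pics/crop0.png",cv2.resize(im,None,fx=3.8,fy=3.8,interpolation=cv2.INTER_CUBIC))
E
```

```text
(no output)
```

View pics/crop0.png

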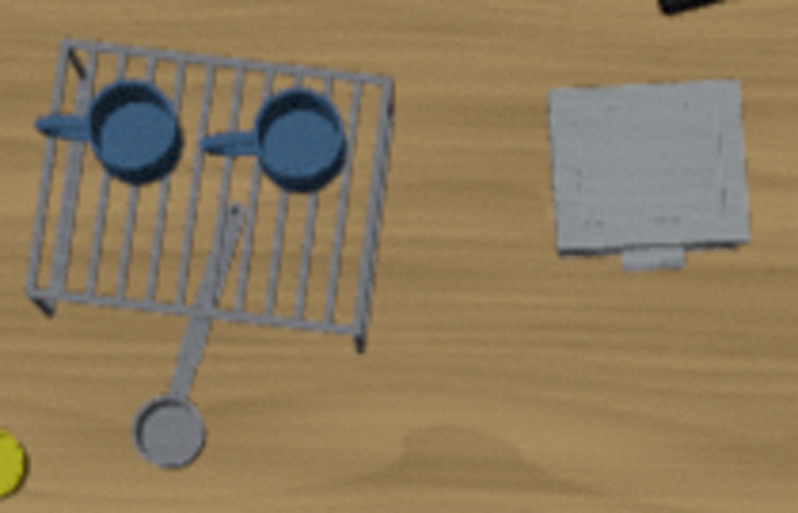

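The crop confirms it: the grey scoop's bowl rim is centred at crop (169,432), its handle runs under the rack to (236,207), and the grey tin's lip faces the robot at (653,258).

```bash
cat >h.py <<'E'
from rig import arm, hand, kin, sense, read_camera, job
import cv2,numpy as np
def ray(px,z,K,o,R):
    d=R@np.linalg.solve(K,[px[0],px[1],1.]); return o+d*(z-o[2])/d[2]
def wrist(name):
    s=sense(); c=read_camera("wrist"); cv2.imwrite(f"pics/{name}.png",c["color"][:,:,::-1])
    T=np.eye(4);T[:3,:3]=s["ee_rot"];T[:3,3]=s["eef_pos"];T=T@c["mount"]
    np.savez(f"pics/{name}.npz",K=c["K"],o=T[:3,3],R=T[:3,:3])
def at(name,px,z):
    d=np.load(f"pics/{name}.npz"); return ray(px,z,d["K"],d["o"],d["R"])
def rot(z,y):
    z=np.array(z,float);z/=np.linalg.norm(z);y=np.array(y,float);y-=z*(y@z);y/=np.linalg.norm(y)
    return np.column_stack([np.cross(y,z),y,z])
E
python3 - <<'E'
from h import *
np.set_printoptions(precision=4,suppress=True)
c=read_camera("top");cc=lambda p:np.array(p)/3.8+[200-.37,145-.37]
for n,p,z in [("bowlrim",(169,432),.034),("tip",(236,207),.006),("tc",(550,90),.05),("tc",(740,80),.05),("tc",(748,243),.05),("tc",(557,251),.05),("lip",(653,258),.037),
 ("rackBL",(68,43),.095),("rackBR",(391,79),.095),("rackFR",(361,330),.095),("rackFL",(31,294),.095),("cup",(137,137),.056+.095),("cup",(300,141),.151)]:
    print(n,ray(cc(p),z,c["K"],c["origin"],c["orientation"]))
s=sense();print(s["ee_rot"])
E
```

```text
bowlrim [0.4689 0.1794 0.034 ]
tip [0.637  0.1406 0.006 ]
tc [ 0.7186 -0.0826  0.05  ]
tc [ 0.7298 -0.2176  0.05  ]
tc [ 0.6121 -0.2245  0.05  ]
tc [ 0.6026 -0.0899  0.05  ]
lip [ 0.602  -0.1588  0.037 ]
rackBL [0.7304 0.2532 0.095 ]
rackBR [0.7114 0.0296 0.095 ]
rackFR [0.5355 0.045  0.095 ]
rackFL [0.5542 0.2703 0.095 ]
cup [0.6521 0.1957 0.151 ]
cup [0.6525 0.0876 0.151 ]
[[ 0.9401  0.3409 -0.0001]
 [ 0.3409 -0.9401  0.0006]
 [ 0.0001 -0.0006 -1.    ]]
```

```bash
cat >>h.py <<'E'
TIN=np.array([.666,-.154]); TYAW=np.radians(4.4)
OFF=np.array([0,0,.011])   # TCP in scoop frame (bowl grasp)
from scipy.spatial.transform import Rotation as Ro
def scoopR(yaw,pitch): # pitch>0: tip up
    return Ro.from_euler("ZY",[yaw,-pitch]).as_matrix()
def tool(Rs,s): return Rs@np.diag([s,-s,-1.])
def bowlpose(bowl,yaw,pitch,s):
    R=scoopR(yaw,pitch); return np.array(bowl)+R@OFF, tool(R,s)
TAIL=np.array([.176,0,-.0135])
def tippose(tip,yaw,pitch,s):
    return bowlpose(np.array(tip)-scoopR(yaw,pitch)@TAIL,yaw,pitch,s)
def tinpt(x,y,z):
    c,s_=np.cos(TYAW),np.sin(TYAW); return np.array([TIN[0]+c*x-s_*y,TIN[1]+s_*x+c*y,z])
def lidpt(th,r,h):  # point at distance r from hinge line, h below (neg) the hinge level in the lid frame
    x=.0575+(-r*np.cos(th)+h*np.sin(th)); z=.038+r*np.sin(th)+h*np.cos(th); return x,z
E
python3 - <<'E'
from h import *
np.set_printoptions(precision=1,suppress=True,linewidth=150)
hy=np.radians(-13)
for s in (1,-1):
    print("s",s)
    P={"look":(np.array([.55,-.157,.25]),tool(np.eye(3),s)),
     "grasp":bowlpose([.469,.179,.017],hy,0,s),"pull":bowlpose([.335,.21,.025],hy,0,s),
     "front":tippose(tinpt(-.125,0,.02),TYAW,.07,s),"under":tippose(tinpt(-.062,0,.02),TYAW,.07,s)}
    for th in (.5,1.2,1.6,1.85):
        x,z=lidpt(th,.119,-.006);P[th]=tippose(tinpt(x,0,z),TYAW,.12,s)
    for d in (90,135,180,-90,-135,-180):P["lay%d"%d]=bowlpose([.47,-.03,.017],np.radians(d)+TYAW,0,s)
    for k,(p,R) in P.items():
        print(k,p.round(3)*1,kin.inverse_kinematics(p,R))
E
```

```text
s 1
look [ 0.6 -0.2  0.2] [-24.1  19.8   3.3  73.4   0.  155.9]
grasp [0.5 0.2 0. ] [  11.6   23.6  -29.4   37.     0.  -155.4]
pull [0.3 0.2 0. ] [  20.2   14.7  -43.2   32.1    0.  -146.8]
front [ 0.4 -0.2  0. ] [-39.3  14.2 -45.2  27.7   2.8 136.4]
under [ 0.4 -0.2  0. ] [-33.5  18.4 -38.2  30.3   2.5 142.1]
0.5 [ 0.4 -0.2  0.1] [-33.6  13.3 -33.6  37.7   4.2 142.2]
1.2 [ 0.5 -0.2  0.1] [-29.4  14.6 -21.2  48.5   3.8 146.4]
1.6 [ 0.5 -0.2  0.2] [-26.6  17.9 -14.5  51.7   3.5 149.2]
1.85 [ 0.6 -0.2  0.2] [-25.   20.5 -10.9  52.5   3.4 150.7]
lay90 [ 0.5 -0.   0. ] [-13.6  21.2 -33.8  35.    0.   72. ]
lay135 [ 0.5 -0.   0. ] [-13.6  21.2 -33.8  35.    0.   27. ]
lay180 [ 0.5 -0.   0. ] [-13.6  21.2 -33.8  35.    0.  -18. ]
lay-90 [ 0.5 -0.   0. ] [ -13.6   21.2  -33.8   35.     0.  -108. ]
lay-135 [ 0.5 -0.   0. ] [-13.6  21.2 -33.8  35.    0.  -63. ]
lay-180 [ 0.5 -0.   0. ] [-13.6  21.2 -33.8  35.    0.  -18. ]
s -1
look [ 0.6 -0.2  0.2] [-24.1  19.8   3.3  73.4   0.  -24.1]
grasp [0.5 0.2 0. ] [ 11.6  23.6 -29.4  37.    0.   24.6]
pull [0.3 0.2 0. ] [ 20.2  14.7 -43.2  32.1   0.   33.2]
front [ 0.4 -0.2  0. ] [-39.3  14.2 -45.2  27.7   2.8 -43.6]
under [ 0.4 -0.2  0. ] [-33.5  18.4 -38.2  30.3   2.5 -37.9]
0.5 [ 0.4 -0.2  0.1] [-33.6  13.3 -33.6  37.7   4.2 -37.8]
1.2 [ 0.5 -0.2  0.1] [-29.4  14.6 -21.2  48.5   3.8 -33.6]
1.6 [ 0.5 -0.2  0.2] [-26.6  17.9 -14.5  51.7   3.5 -30.8]
1.85 [ 0.6 -0.2  0.2] [-25.   20.5 -10.9  52.5   3.4 -29.3]
lay90 [ 0.5 -0.   0. ] [ -13.6   21.2  -33.8   35.     0.  -108. ]
lay135 [ 0.5 -0.   0. ] [ -13.6   21.2  -33.8   35.     0.  -153. ]
lay180 [ 0.5 -0.   0. ] [-13.6  21.2 -33.8  35.    0.  162. ]
lay-90 [ 0.5 -0.   0. ] [-13.6  21.2 -33.8  35.    0.   72. ]
lay-135 [ 0.5 -0.   0. ] [-13.6  21.2 -33.8  35.    0.  117. ]
lay-180 [ 0.5 -0.   0. ] [-13.6  21.2 -33.8  35.    0.  162. ]
```

```bash
python3 - <<'E'
from h import *
s=-1
arm.movep(np.array([.56,-.157,.25]),tool(np.eye(3),s)); arm.wait(.2); wrist("w1")
p,R=bowlpose([.469,.179,.20],np.radians(-13),0,s)
arm.movep(p,R); arm.wait(.2); wrist("w2")
a,b=cv2.imread("pics/w1.png"),cv2.imread("pics/w2.png")
cv2.imwrite("pics/w12.png",cv2.resize(np.vstack([a,b]),(400,600)) if 0 else cv2.resize(np.hstack([a,b]),(800,300)))
print(sense()["t"])
E
```

```text
3.8583
```

View pics/w1.png

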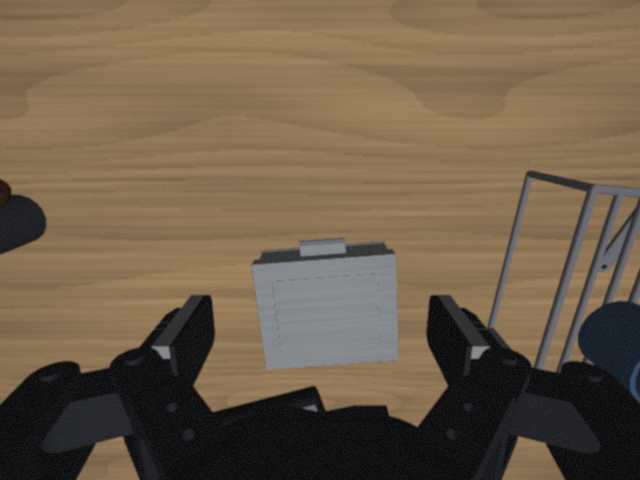

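View pics/w2.png

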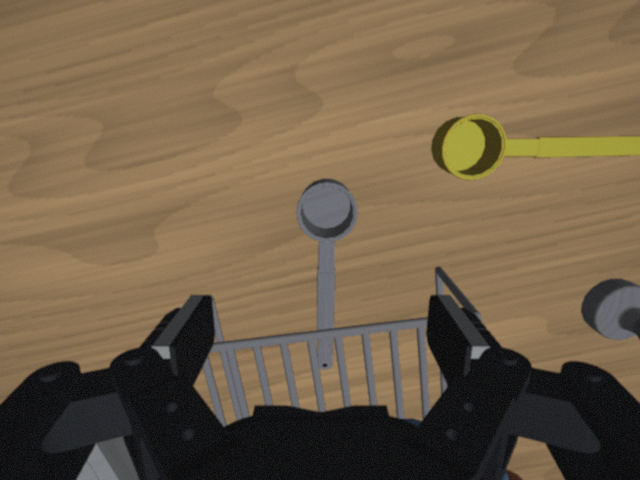

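w1 shows the closed tin: top corners (253,264), (395,254), (398,358), (266,368), lip outer edge (300,242)–(345,238). w2 shows the grey scoop: rim centred at (326,212), handle tip at (325,368).

```bash
python3 - <<'E'
from h import *
np.set_printoptions(precision=4,suppress=True)
C=[at("w1",p,.05) for p in [(253,264),(395,254),(398,359),(266,368)]]
print(*C); m=np.mean(C,0); print("ctr",m)
fx=(C[2]+C[3]-C[0]-C[1]); fy=(C[1]+C[2]-C[0]-C[3]) if 0 else (C[1]-C[0]+C[2]-C[3])
print(np.degrees(np.arctan2(fx[1],fx[0])),np.degrees(np.arctan2(-fy[0],fy[1])),np.linalg.norm(fx)/2,np.linalg.norm(fy)/2)
print("lip outer",at("w1",(300,241),.036),at("w1",(345,238),.036))
b=at("w2",(326.5,212),.034);t=at("w2",(325,368),.004);print("bowl",b,"tip",t,np.linalg.norm((t-b)[:2]),np.degrees(np.arctan2(*(t-b)[1::-1])))
E
```

```text
[ 0.6127 -0.2211  0.05  ] [ 0.603  -0.0887  0.05  ] [ 0.7165 -0.0793  0.05  ] [ 0.7269 -0.2141  0.05  ]
ctr [ 0.6648 -0.1508  0.05  ]
4.145061314617095 4.315751310941214 0.1141796397266143 0.1339717083324423
lip outer [ 0.5946 -0.1775  0.036 ] [ 0.5917 -0.1344  0.036 ]
bowl [0.4684 0.1837 0.034 ] tip [0.6387 0.1438 0.004 ] 0.1749602482019686 -13.188485307598533
```

```bash
sed -i 's/^TIN=.*/TIN=np.array([.665,-.151]); TYAW=np.radians(4.3)/' h.py; python3 - <<'E'
from h import *
np.set_printoptions(precision=3,suppress=True)
s=-1;y=np.radians(-13.2);B=np.array([.4685,.1825,.017])
arm.movep(*bowlpose(B+[0,0,.06],y,0,s))
arm.move_l(bowlpose(B,y,0,s)[0],vel=.12)
hand.close(80); g=sense(); print(g["finger_gap"],g["gripper_force"],g["ft_force"])
d=np.array([-np.cos(y),-np.sin(y),0])
arm.move_l(bowlpose(B+[0,0,.01],y,0,s)[0],vel=.05)
arm.move_l(bowlpose(B+[0,0,.01]+.14*d,y,0,s)[0],vel=.15)
arm.move_l(bowlpose(B+[0,0,.11]+.14*d,y,0,s)[0],vel=.2)
p=tippose(tinpt(-.125,0,.12),TYAW,.07,s); arm.movep(*p)
p=tippose(tinpt(-.125,0,.020),TYAW,.07,s); arm.move_l(*p,vel=.12); arm.wait(.3)
g=sense(); print(g["t"],g["finger_gap"],g["gripper_force"],g["ft_force"],g["eef_pos"]-p[0])
c=read_camera("top");im=c["color"][:,:,::-1]
cv2.imwrite("pics/t2.png",cv2.resize(im[150:290,320:440],None,fx=4,fy=4,interpolation=cv2.INTER_CUBIC))
cv2.imwrite("pics/s2.png",read_camera("scene")["color"][:,:,::-1])
E
```

```text
0.5432679987158245 82.15214111376554 [-2.794 -0.382 12.914]
10.4333 0.5455356795361489 82.00064195785671 [-0.138 -0.613 -1.3  ] [ 0. -0.  0.]
```

View pics/t2.png

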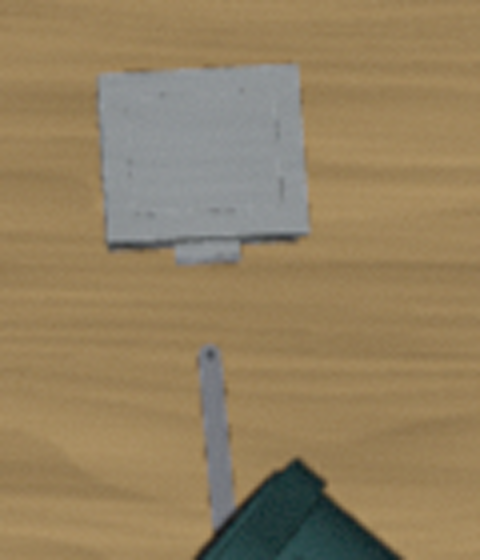

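The picture shows the handle in line with the lip: tip end at crop (209,346), lip outer edge at (207,263).

```bash
python3 - <<'E'
from h import *
np.set_printoptions(precision=4,suppress=True)
c=read_camera("top");cc=lambda p:np.array(p)/4+[320-.37,150-.37]
for p,z in [((209,346),.022),((207,263),.037)]:
    q=ray(cc(p),z,c["K"],c["origin"],c["orientation"]);v=q[:2]-TIN;print(q,v@[np.cos(TYAW),np.sin(TYAW)])
E
```

```text
[ 0.54   -0.1623  0.022 ] -0.12552156760461808
[ 0.5942 -0.1587  0.037 ] -0.07119265138461157
```

```bash
cat >lift.py <<'E'
from h import *
np.set_printoptions(precision=2,suppress=True)
s=-1
arm.move_l(*tippose(tinpt(-.0625,0,.020),TYAW,.07,s),vel=.06)
print(sense()["ft_force"])
for th in np.arange(0,1.91,.1):
    x,z=lidpt(th,.120,np.interp(th,[0,1.4],[-.0065,-.004]))
    arm.move_l(*tippose(tinpt(x,0,z),TYAW,np.interp(th,[0,.1],[.10,.12]),s),vel=.07)
    g=sense(); print(round(th,2),round(g["t"],1),g["ft_force"])
    if abs(th-.7)<.01: cv2.imwrite("pics/s3.png",read_camera("scene")["color"][:,:,::-1])
cv2.imwrite("pics/s4.png",read_camera("scene")["color"][:,:,::-1])
a,b=[cv2.resize(cv2.imread(f"pics/s{i}.png")[130:330,130:430],(400,267)) for i in (3,4)]
cv2.imwrite("pics/s34.png",np.hstack([a,b]))
E
python3 lift.py
```

```text
[-0.11 -0.3  -0.96]
0.0 12.0 [ 0.61 -0.07 -1.55]
0.1 12.3 [ 0.52  0.16 -2.52]
0.2 12.6 [ 0.26 -0.03 -1.07]
0.3 12.9 [-0.6   0.31 -1.67]
0.4 13.3 [ 0.96 -0.16 -1.42]
0.5 13.6 [ 0.2  -0.49 -1.79]
0.6 13.9 [-0.8  -1.07 -1.62]
0.7 14.2 [-0.6  -0.01 -1.44]
0.8 14.6 [-0.1  -0.31 -1.21]
0.9 14.9 [-0.81 -0.53 -2.01]
1.0 15.3 [-0.6  -0.62 -1.91]
1.1 15.6 [ 0.4   0.27 -1.2 ]
1.2 15.9 [-0.4   0.14 -0.9 ]
1.3 16.2 [-0.18  0.96 -1.96]
1.4 16.6 [ 0.4  -0.93 -1.64]
1.5 16.9 [ 0.09 -0.33 -2.02]
1.6 17.2 [-0.44  0.29 -0.99]
1.7 17.6 [ 0.66  0.31 -0.43]
1.8 17.9 [ 0.21 -0.52 -1.89]
1.9 18.2 [-0.02  0.33 -1.35]
```

View pics/s34.png

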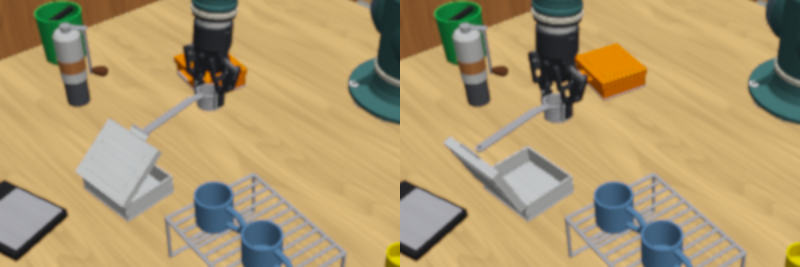

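The left half shows the lid at about 0.7 rad on the handle tip. The right half shows it folded right back with the tin in place. Next: withdraw, turn the scoop and lay it down.

```bash
cat >lay.py <<'E'
from h import *
np.set_printoptions(precision=3,suppress=True)
s=-1
x,z=lidpt(1.9,.120,-.004)
arm.move_l(*tippose(tinpt(x-.03,0,z),TYAW,.12,s),vel=.08)
arm.move_l(*tippose(tinpt(x-.17,0,z),TYAW,.12,s),vel=.2)
ly=np.pi+TYAW; B=np.array([.47,-.03,.0])
arm.movep(*bowlpose(B+[0,0,.13],ly,0,s))
print(sense()["q"])
arm.move_l(bowlpose(B+[0,0,.04],ly,0,s)[0],vel=.15)
arm.move_l(bowlpose(B+[0,0,.018],ly,0,s)[0],vel=.03)
print(sense()["ft_force"],sense()["ft_torque"])
hand.ungrasp(); arm.wait(.2)
p=bowlpose(B+[0,0,.018],ly,0,s)[0]
arm.move_l(p+[0,0,.13],vel=.2); arm.wait(.3)
print(sense()["t"]); wrist("w3")
cv2.imwrite("pics/s5.png",read_camera("scene")["color"][:,:,::-1]);cv2.imwrite("pics/t5.png",read_camera("top")["color"][:,:,::-1])
E
python3 lay.py
```

```text
[-13.587  13.827 -23.429  52.746   0.    162.097]
[-1.987  0.746  0.352] [ 0.008  0.447 -0.017]
25.9833
```

```bash
python3 -c "
import cv2,numpy as np
a=cv2.imread('pics/w3.png');b=cv2.resize(cv2.imread('pics/s5.png')[130:330,130:430],(400,267))
c=np.zeros((600,800,3),'uint8');c[:300,:400]=cv2.resize(a,(400,300));c[300:567,:400]=b
t=cv2.imread('pics/t5.png')[140:340,290:424];c[:,400:]=cv2.resize(t,(400,600),interpolation=cv2.INTER_CUBIC);cv2.imwrite('pics/m5.png',c)"
```

```text
(no output)
```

View pics/m5.png

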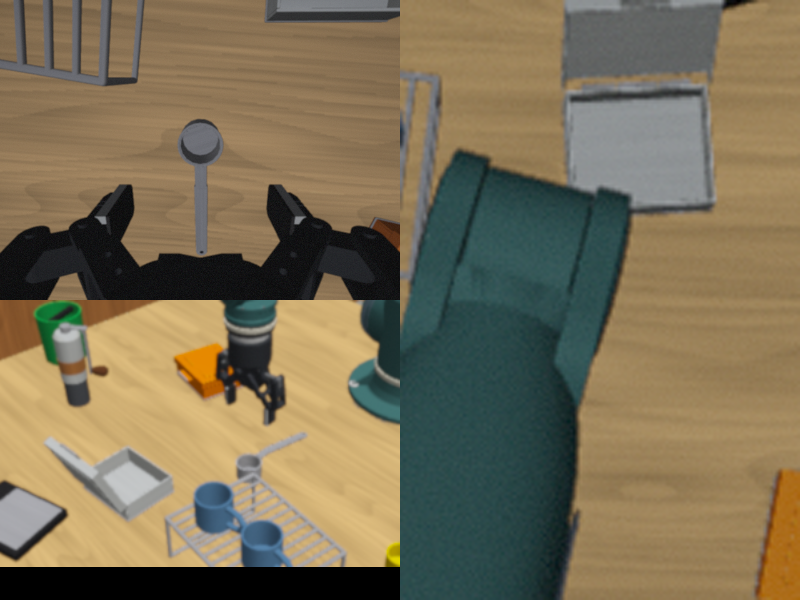

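The scoop lies flat with its bowl at w3 pixel (320,229) and its tip at (323,407). The lid is folded back, and the tin's open rim shows front corners at about (577,213) and (715,207) in the right-hand panel.

```bash
python3 - <<'E'
from h import *
np.set_printoptions(precision=4,suppress=True)
b=at("w3",(320,229),.034);t=at("w3",(323,407),.004);print("bowl",b,"tip",t,np.linalg.norm((t-b)[:2]),np.degrees(np.arctan2(*(t-b)[1::-1])))
c=read_camera("top")
for p in [(577,213),(715,207)]:
    q=ray([290+(p[0]-400)/2.985-.3,140+p[1]/3-.3],.04,c["K"],c["origin"],c["orientation"]);v=q[:2]-TIN;print(q,v@[np.cos(TYAW),np.sin(TYAW)],v@[-np.sin(TYAW),np.cos(TYAW)])
u=(t-b)[:2]/np.linalg.norm((t-b)[:2]);yaw=np.arctan2(u[1],u[0])
for s in (1,-1):
  for n,p,y in [("pick",[*(b[:2]+.11*u),.029],yaw),("place",[*tinpt(.005-.11,0,0)[:2],.06],np.pi+TYAW)]:
    print(s,n,np.round(kin.inverse_kinematics(p,tool(scoopR(y,0),s)),1))
E
```

```text
bowl [ 0.4738 -0.0298  0.034 ] tip [ 0.2964 -0.0457  0.004 ] 0.17807902922952884 -174.8863863925566
[ 0.6047 -0.0979  0.04  ] -0.05611874422283268 0.057459186819781294
[ 0.6137 -0.2225  0.04  ] -0.05651908523085772 -0.0674172290984503
1 pick [-19.   13.1 -47.5  29.4   0.  -24.1]
1 place [-23.8  27.8 -15.   47.2   0.  -28.1]
-1 pick [-19.   13.1 -47.5  29.4   0.  155.9]
-1 place [-23.8  27.8 -15.   47.2   0.  151.9]
```

```bash
cat >>h.py <<'E'
HO=np.array([.10,0,.011])
def hpose(bowl,yaw,pitch,s=-1):
    R=scoopR(yaw,pitch); return np.array(bowl)+R@HO, tool(R,s)
def combo(name):
    wrist("w"+name); f=lambda n:read_camera(n)["color"][:,:,::-1]
    c=np.zeros((600,800,3),'uint8'); c[:300,:400]=cv2.resize(cv2.imread(f"pics/w{name}.png"),(400,300))
    c[300:567,:400]=cv2.resize(f("scene")[130:330,130:430],(400,267)); c[:,400:]=cv2.resize(f("top")[140:340,290:424],(400,600),interpolation=cv2.INTER_CUBIC)
    cv2.imwrite(f"pics/m{name}.png",c)
E
cat >pick.py <<'E'
from h import *
np.set_printoptions(precision=3,suppress=True)
y=np.radians(-174.9);B=np.array([.4725,-.030,.017]);ty=np.pi+TYAW
p,R=hpose(B,y,0)
arm.movep(p+[0,0,.06],R); arm.move_l(p,vel=.1)
hand.close(100); g=sense();print(g["finger_gap"],g["gripper_force"])
arm.move_l(p+[0,0,.02],vel=.05); arm.move_l(p+[0,0,.11],vel=.15)
p,R=hpose([*tinpt(.008,0,0)[:2],.12],ty,.145)
arm.movep(p,R)
p,R=hpose([*tinpt(.008,0,0)[:2],.075],ty,.145); arm.move_l(p,R,vel=.06); arm.wait(.3)
g=sense();print(g["t"],g["ft_force"],g["ft_torque"],g["finger_gap"]); combo("6")
E
python3 pick.py
```

```text
0.15227896601163796 97.50797867774963
31.5917 [ 0.099  0.51  -0.945] [ 0.007 -0.056 -0.016] 0.15053399161955558
```

View pics/m6.png

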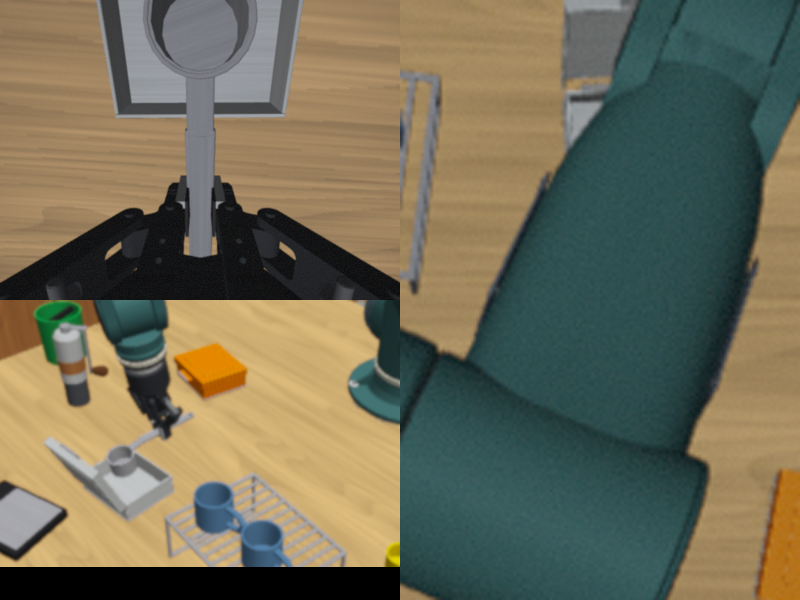

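The bowl hangs centred over the open tin (rim at about (200,25) in the wrist panel, front edge at row 116), with the fingers clear of it. Next: lower by feel.

```bash
cat >low.py <<'E'
from h import *
np.set_printoptions(precision=3,suppress=True)
for p in [(189,187),(456,184)]:
    v=at("w6",p,.04)[:2]-TIN; print("front edge",v@[np.cos(TYAW),np.sin(TYAW)],v@[-np.sin(TYAW),np.cos(TYAW)])
ty=np.pi+TYAW; P=lambda z:hpose([*tinpt(.008,0,0)[:2],z],ty,.145)
arm.move_l(*P(.031),vel=.05); arm.wait(.3)
F=lambda:np.mean([(arm.wait(.02),sense()["ft_force"][2])[1] for _ in range(6)])
f0=F();z=.031
while z>.0215:
    z-=.0005; arm.move_l(*P(z),vel=.02); f=F(); print(round(z,4),round(f-f0,2))
    if f-f0>3: break
print(sense()["t"])
E
python3 low.py
```

```text
front edge -0.052385722147690224 0.062127139244937776
front edge -0.05104796372837402 -0.06498176096848478
0.0305 0.47
0.03 0.27
0.0295 0.58
0.029 0.48
0.0285 0.36
0.028 -0.08
0.0275 0.09
0.027 0.12
0.0265 0.15
0.026 0.7
0.0255 0.3
0.025 -0.05
0.0245 0.57
0.024 0.74
0.0235 1.52
0.023 1.45
0.0225 1.78
0.022 3.33
39.475
```

```bash
cat >rel.py <<'E'
from h import *
hand.ungrasp(); arm.wait(.2)
s=sense(); p=np.array(s["eef_pos"]); zt=np.array(s["ee_rot"])[:,2]
arm.move_l(p-.06*zt,vel=.1); arm.move_l(p-.06*zt+[-.06,0,.1],vel=.2); arm.wait(.3)
print(sense()["t"]); combo("7")
E
python3 rel.py
```

```text
42.15
```

View pics/m7.png

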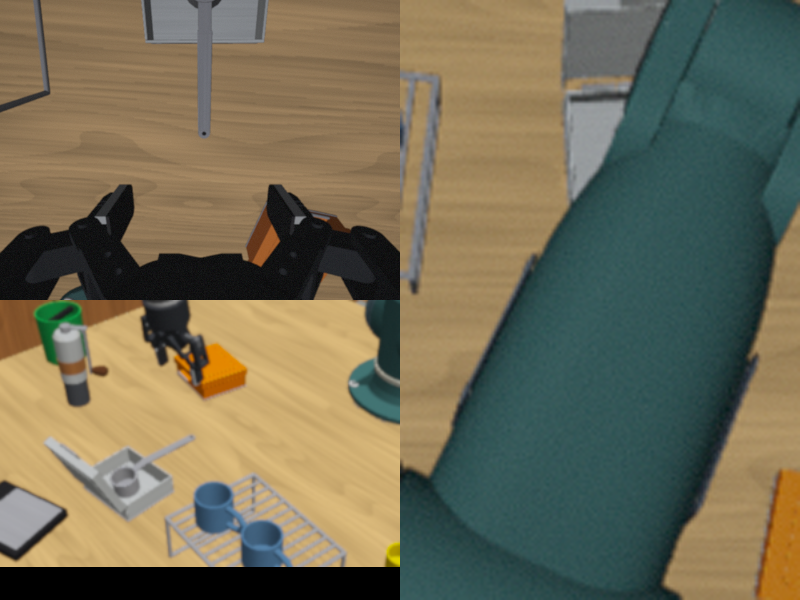

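The bowl sits inside the tin and the handle rests out over the front edge, with its tip at wrist-panel (204,133). The lid is back, the gripper is clear, and the cups and grinder stand where they were.

```bash
python3 -c "
from rig import job
print(job.sign_off())"
```

```text
the job is handed in; nothing more can be done
None
```

I prised the tin's lid up by its lip with the scoop's handle and folded it back. The scoop now lies bowl-down in the tin with its handle out over the front edge, and the job was handed in at about 42 s of 72 s; the sign-off gave no verdict.

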